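# Load the substrate drying rack and start the dryer

## Robot

A 6-joint arm with a two-finger parallel gripper is mounted at the origin on the work surface. World frame = base frame: x ahead of the robot, y to its left, z up, the work surface at z = 0. Lengths are in m, angles in rad, forces in N, time in s.
With the tool pointing down it reaches from about 0.25 to 0.775 m from the base axis. Payload 4 kg.
Tool frame: the origin (TCP) lies on the centre line of the jaws, within the pads' length; the fingertips stand ctrl.tip_reach ahead of it and the grasp point (between the pads) lies 11 mm behind it (ctrl.tip_reach is the distance from the TCP to the fingertips, in m); z points along the fingers, y is the line along which they close (so a half turn about z gives the same grasp; the last joint's range is limited). The gripper opens to 85 mm and grips with 20 to 120 N. Pads are 22 mm wide; open, the fingers measure 114 mm over their backs; the gripper's body (76 mm by 85 mm) begins 54 mm behind the grasp point. The pads swing forward as they close: fully open they stand 13 mm farther back than shut.
Start: joints at [-1.246, 0.087, 1.371, -0, 1.684, -0.103], TCP at [0.228, -0.5, 0.239] pointing down, gripper open.
Joint ranges: [-3.1, 3.1], [-0.76, 2.03], [0.27, 2.55], [-1.08, 4.22], [0.17, 2.65], [-2.57, 2.57]. Speed limits (rad/s): [2.79, 2.79, 3.14, 3.14, 3.14, 3.14].

## Interface

Orientations are given as [roll, pitch, yaw] about the fixed x, y, z axes, in that order (R = Rz(yaw) Ry(pitch) Rx(roll)).
In Python, from rig import ctrl gives the robot as it stands.
- The arm moves only by the tool drive_tool, never from a script. Its argument "plan" is a list of rows, each a list of 7 numbers: the shift along the world's x, y, z in mm, then the turn, a rotation vector about the world's x, y, z in degrees, then the finger opening in mm, from 0 to 85.4. In form: [[tx, ty, tz, wx, wy, wz, hand], ...]. A call has 1 to 20 rows; each row shifts and turns the commanded pose from where the row before left it; what a row does not reach is not made up. A row lasts 1/10 s, in which the tool goes at most 50 mm and 8.59 degrees, less where a joint would pass 70% of its speed; a pose out of reach is approached as far as the arm can. A call with a gripper value outside its range is refused whole. The fingers move at their own pace and stop on an object; "force" is the grip in N (left out, the last holds). Time passes only in rows, so rows that do not move let the fingers close. It gives the time, the measured TCP pose, the force, the opening and the grip force at its end, in the units of the state.
- ctrl.read_state(): the state, without advancing time (a new reading comes with each control period).
- ctrl.grab_frame(name): name is "scene" or "top" or "wrist"; returns a dict with "color" (480x640x3 uint8, red, green, blue), "z_map" (480x640 float32, m along the optical axis (not along the pixel's ray), 0 where there is no reading), "intrinsics" (3x3 intrinsics, pixels), "k1" (the pictures are not rectified: a ray, as slopes to the right and down, at radius r is drawn at 1 + k1 r^2 times it, then the intrinsics apply), "R" (3x3) and "t" (3): a world point X has camera coordinates R X + t. Camera axes: x right, y down, z forward; pixel columns grow to the right and rows downward; lengths in m; the calibration is good to about 2 mm. A picture is of the moment at which its call begins.
- ctrl.sign_off(): hands the job in; it is judged then, once.
Trained networks look in a picture, given as the dict that the camera call returned (one of the last four; its "shot" number tells which), for a name from the list of things; names that differ only in an ending like _2 or _b are one class to them, and where a whole thing is asked for, a point or a joint stands for the part that bears it (a point fixed in the world has none). Each returns a list of dicts, best first, with "p" (0 to 1); they miss things now and then, are a little off and sometimes report something else, mostly with a low value. They report only what shows in the picture. A call takes as long as a camera call.
- ctrl.recognise(picture, name): "xyz" ([x, y, z] in m, in the coordinates of the camera as it stood for that picture, good to about 4 mm: the middle of the surface that is visible of it).
The state is a dict: "time_s": time; "joint_pos": joint angles; "joint_vel": joint speeds; "effort": joint torques, N m; "position": TCP position; "orientation": TCP orientation; "force": force on the tool from outside, world axes, zero at the start; "torque": the same for the moment, N m; "finger_gap": finger opening in m; "gripper_force": force on a finger pad.
Only numpy, scipy, OpenCV 4.12 (cv2) and the standard library are available. Lean on these libraries where they do the work, as an engineer would, in place of code of your own. Each camera call takes 0.05 s, during which the arm holds its last target. There are 200 camera calls.

## Task

First switch the dryer off at the rocker on its control box. With it off, lift the retaining bar off the rack and lay it flat on the rubber mat, stand every substrate carrier upright in a pocket of the rack, foot right down on the pocket floor, then lay the bar back level across both saddles, handle up and centred, and let go of it; last, switch the dryer on again. Do not handle the carriers or the bar while the dryer is on, and leave the other things on the bench where they are and upright.

Things in the scene. Friction and masses are not known exactly. Their poses are not given: they have to be found in the camera images.
- rocker (a joint): Rocker switch on top of the control box; angle in rad. 0 = on: its far half (towards the box's +x) is down and its front half (-x) is up. 0.44 = off: front half down, far half up. Over-centre and spring-loaded: it snaps to the nearer end from the middle (0.22); pressing the raised half down 22 mm from the pivot takes about 5 N and 10 mm of travel to the other end. It starts on. Grey plate 66 mm long (box x), 36 mm wide, 14 mm thick.
- on_end (a point): Point on the rocker's top face, 22 mm from the pivot on the far (+x, small white mark) half: press it down to switch on. Moves with the rocker: about 100 mm high when up (off), 90 mm when down (on).
- off_end (a point): Point on the rocker's top face, 22 mm from the pivot on the front (-x) half: press it down to switch off. About 100 mm high when up (on), 90 mm when down (off).
- control: The dryer's control box, grey, fixed, 170 x 110 mm, top face 80 mm high; origin at the centre of its underside, x runs from its front to its far side along the rocker's length. The rocker's pivot is above its centre, 88 mm high.
- rack: Drying rack, fixed: aluminium base 92 (x) x 250 (y) x 20 mm high, origin at its underside below the middle. Four pockets in a row along its y, 50 mm apart, each 75 mm (x) by 41 mm (y), 15 mm deep. At each end, 114.5 mm from the middle, a dark post 16 mm thick (y) rises to 100 mm with a 30 mm wide notch (in x) between two cheeks that rise to 112 mm: the saddles for the bar. A grey blower housing 50 mm deep, 42 mm high, adjoins its +x side.
- bar: Retaining bar: flat steel strip 250 mm long (its y), 24 mm wide (x), 8 mm thick, with a black upright fin handle in the middle, 10 mm thick (x), 60 mm long (y), from 8 to 56 mm above the underside. Origin at the centre of its underside. 0.25 kg. Starts lying in the saddles, in the way of the carriers.
- mat: Black rubber mat, fixed and flat, 280 (its x) x 90 (y) x 3 mm high, empty at the start: where the bar is laid aside. Origin at the centre of its underside.
- bar_seat (a point): Point midway between the saddles, at the height of their notch floors (100 mm): where the bar's origin belongs when it lies in both saddles, along the rack's y.
- pocket0 (a point): Centre of the floor of pocket 0 of the rack, 5 mm above the table (the pocket's mouth is at 20 mm); axes as the rack's.
- pocket1 (a point): Centre of the floor of pocket 1 of the rack, 5 mm above the table (the pocket's mouth is at 20 mm); axes as the rack's.
- pocket2 (a point): Centre of the floor of pocket 2 of the rack, 5 mm above the table (the pocket's mouth is at 20 mm); axes as the rack's.
- pocket3 (a point): Centre of the floor of pocket 3 of the rack, 5 mm above the table (the pocket's mouth is at 20 mm); axes as the rack's.
- carrier0: Substrate carrier (alike; 3 or 4 are present, None if absent): white ceramic plate 60 mm wide (its x), 10 mm thick (its y), standing upright in an aluminium foot 70 (x) x 36 (y) x 14 mm high; 90 mm tall overall, about 0.15 kg. Origin at the centre of its underside, z up. Fits a pocket either way round with its x along the rack's x; then its top is 95 mm above the table, 5 mm below the bar's seat.
- carrier1: Substrate carrier (alike; 3 or 4 are present, None if absent): white ceramic plate 60 mm wide (its x), 10 mm thick (its y), standing upright in an aluminium foot 70 (x) x 36 (y) x 14 mm high; 90 mm tall overall, about 0.15 kg. Origin at the centre of its underside, z up. Fits a pocket either way round with its x along the rack's x; then its top is 95 mm above the table, 5 mm below the bar's seat.
- carrier2: Substrate carrier (alike; 3 or 4 are present, None if absent): white ceramic plate 60 mm wide (its x), 10 mm thick (its y), standing upright in an aluminium foot 70 (x) x 36 (y) x 14 mm high; 90 mm tall overall, about 0.15 kg. Origin at the centre of its underside, z up. Fits a pocket either way round with its x along the rack's x; then its top is 95 mm above the table, 5 mm below the bar's seat.
- carrier3: Substrate carrier (alike; 3 or 4 are present, None if absent): white ceramic plate 60 mm wide (its x), 10 mm thick (its y), standing upright in an aluminium foot 70 (x) x 36 (y) x 14 mm high; 90 mm tall overall, about 0.15 kg. Origin at the centre of its underside, z up. Fits a pocket either way round with its x along the rack's x; then its top is 95 mm above the table, 5 mm below the bar's seat.
- jar: Bystander, not part of the job: amber glass jar, 52 mm across, 75 mm tall, among the carriers. Origin at the centre of its underside.
- dish: Bystander, not part of the job: flat glass dish, 90 mm across, 16 mm high. Origin at the centre of its underside.
- eyepiece: Bystander, not part of the job: black microscope eyepiece standing upright, 48 mm across, 75 mm tall. Origin at the centre of its underside.
- bottle: Bystander, not part of the job: white plastic bottle, 60 mm across, 150 mm tall. Origin at the centre of its underside.
- screwdriver: Bystander, not part of the job: screwdriver, 170 mm long, lying. Origin at the tool's middle, on its underside.
- tray: Bystander, not part of the job: black open tray 140 x 100 x 30 mm. Origin at the centre of its underside.
- case: Bystander, not part of the job: cardboard case 90 x 70 x 40 mm. Origin at the centre of its underside.

How it is judged:
On the way, in this order (a step that is already met when the one before it is completed fails the run):
1. the rocker is switched off (value of joint rocker above 0.38 rad), for 0.2 s.
2. with the switch off, the bar lies flat on the mat, let go (value of joint rocker above 0.38 rad and horizontal distance between bar and mat below 0.06 m and height (world z) of bar below 0.012 m and angle between bar's own z axis and vertical below 0.06 rad and contact force between the fingers and bar below 0.3 N), for 0.2 s.
3. with the switch off, every carrier present stands fully down in a pocket (value of joint rocker above 0.38 rad and angle between each of carrier0, carrier1, carrier2, carrier3's own z axis and vertical below 0.06 rad and z of each of carrier0, carrier1, carrier2, carrier3 in the frame of rack below 0.01 m and x of carrier0 in the frame of rack between -0.008 and 0.008 m and y of carrier0 in the frame of rack between -0.085 and 0.085 m and angle between the x axis of each of carrier0, carrier1, carrier2, carrier3 and the x axis of rack, either way round below 0.15 rad and x of carrier1 in the frame of rack between -0.008 and 0.008 m and y of carrier1 in the frame of rack between -0.085 and 0.085 m and x of carrier2 in the frame of rack between -0.008 and 0.008 m and y of carrier2 in the frame of rack between -0.085 and 0.085 m and x of carrier3 in the frame of rack between -0.008 and 0.008 m and y of carrier3 in the frame of rack between -0.085 and 0.085 m), for 0.3 s.
4. with the switch off, the bar lies in both saddles, let go, above the seated carriers (all of step 3 and horizontal distance between bar and bar_seat below 0.015 m and z of bar in the frame of bar_seat between -0.005 and 0.005 m and angle between the y axis of bar and the y axis of rack, either way round below 0.06 rad and angle between bar's own z axis and vertical below 0.06 rad and contact force between the fingers and bar below 0.3 N), for 0.3 s.
5. the rocker is switched on again, everything still in place (value of joint rocker below 0.06 rad and angle between each of carrier0, carrier1, carrier2, carrier3, bar's own z axis and vertical below 0.06 rad and z of each of carrier0, carrier1, carrier2, carrier3 in the frame of rack below 0.01 m and x of carrier0 in the frame of rack between -0.008 and 0.008 m and y of carrier0 in the frame of rack between -0.085 and 0.085 m and angle between the x axis of each of carrier0, carrier1, carrier2, carrier3 and the x axis of rack, either way round below 0.15 rad and x of carrier1 in the frame of rack between -0.008 and 0.008 m and y of carrier1 in the frame of rack between -0.085 and 0.085 m and x of carrier2 in the frame of rack between -0.008 and 0.008 m and y of carrier2 in the frame of rack between -0.085 and 0.085 m and x of carrier3 in the frame of rack between -0.008 and 0.008 m and y of carrier3 in the frame of rack between -0.085 and 0.085 m and horizontal distance between bar and bar_seat below 0.015 m and z of bar in the frame of bar_seat between -0.005 and 0.005 m and angle between the y axis of bar and the y axis of rack, either way round below 0.06 rad and contact force between the fingers and bar below 0.3 N), for 0.2 s.
At the end, for the whole second after the job is handed in: Rocker on (under 0.06 rad); each carrier present in a pocket, underside within 5 mm of its floor, 0.06 rad of upright, 0.15 rad of square; bar in both saddles (15 mm sideways, 5 mm in height, level and along the rack within 0.06 rad), handle up, released; all at rest (all of step 5 and linear speed of each of bar, carrier0, carrier1, carrier2, carrier3 below 0.02 m/s); the robot touches nothing.
It fails at once if a bystander is moved more than 60 mm or tipped over (distance of any of jar, dish, eyepiece, bottle, screwdriver, tray, case from where it was at the start of the episode above 0.06 m or angle between any of jar, dish, eyepiece, bottle, tray, case's own z axis and vertical above 0.6 rad).
It fails at once if a carrier or the bar is handled while the switch is on (value of joint rocker below 0.14 rad and (contact force between the fingers and carrier0 above 1 N or contact force between the fingers and carrier1 above 1 N or contact force between the fingers and carrier2 above 1 N or contact force between the fingers and carrier3 above 1 N or contact force between the fingers and bar above 1 N)).
Of carrier0, carrier1, carrier2, carrier3 only 3 to 4 are there at a start; the rules pass over those that are not, and their reading is None.
At some moment in a run one of carrier0, carrier1, carrier2, carrier3 may be knocked a few centimetres aside while the robot is not near it.
It also fails if it takes over 210 s, if anything falls off the work surface, if the arm or the gripper's body presses on something with over 40 N, if the wrist force passes 120 N, or if a joint passes its speed limit or range.

## Working session

There is one attempt and no reset: what is moved stays moved. The work goes in short steps, Python scripts to look and compute and a tool call to move; the robot and the scene stay as the last step left them, time stands still between calls to the robot, and variables do not carry over. Pictures are saved under pics/ and viewed, at most 14 in all, crops included, and the job is handed in when it is done.

Besides the shell and the picture viewer there is one more tool, called after "Call:" as name(argument=value, ...), one argument or row to a line, values as JSON. drive_tool: Moves the arm, as the interface text tells. Its arguments: {"type":"object","properties":{"plan":{"type":"array"},"force":{"type":"number"}},"required":["plan"]}

```bash
ls; mkdir -p pics
cat > h.py <<'E'
import numpy as np, cv2
from rig import ctrl
def world(p,xyz): return p["R"].T@(np.array(xyz)-p["t"])
def save(p,n): cv2.imwrite(f"pics/{n}.png",cv2.cvtColor(p["color"],cv2.COLOR_RGB2BGR))
def cloud(p):
    K=np.array(p["intrinsics"]);h,w=p["z_map"].shape
    v,u=np.mgrid[:h,:w]
    pts=np.stack([u,v],-1).reshape(-1,1,2).astype(float)
    n=cv2.undistortPointsIter(pts,K,np.array([p["k1"],0,0,0,0.]),None,None,(3,50,1e-9)).reshape(h,w,2)
    z=p["z_map"]; c=np.dstack([n[...,0]*z,n[...,1]*z,z])
    W=(c-np.array(p["t"]))@np.array(p["R"]); W[z<=0]=np.nan
    return W
def pix(p,X):
    c=p["R"]@np.array(X)+p["t"];s=c[:2]/c[2];s=s*(1+p["k1"]*(s@s))
    K=np.array(p["intrinsics"]);return K[:2,:2]@s+K[:2,2]
E
python3 - <<'E'
from h import *
print(ctrl.tip_reach)
for cam in ("top","scene"):
    p=ctrl.grab_frame(cam);save(p,cam+"0");print(cam,np.round(-p["R"].T@p["t"],3),p["k1"])
    np.savez(cam+"0.npz",W=cloud(p),color=p["color"])
    for n in ["rocker","control","rack","bar","mat","carrier0","jar","dish","eyepiece","bottle","screwdriver","tray","case"]:
        for d in ctrl.recognise(p,n)[:6]:
            if d["p"]>.3: w=world(p,d["xyz"]);print(n,round(d["p"],2),np.round(w,3),np.round(pix(p,w)))
E
```

```text
pics
0.008
top [0.367 0.    1.51 ] -0.022732658194081844
rocker 0.8 [0.469 0.374 0.091] [194. 282.]
control 0.73 [0.466 0.367 0.081] [197. 283.]
control 0.73 [ 0.637 -0.052  0.019] [327. 232.]
rack 0.56 [ 0.639 -0.052  0.017] [327. 232.]
bar 0.8 [ 0.598 -0.047  0.108] [327. 239.]
mat 0.82 [ 0.499 -0.371  0.004] [422. 272.]
mat 0.48 [0.47  0.376 0.092] [193. 282.]
carrier0 0.71 [ 0.448 -0.108  0.013] [345. 288.]
carrier0 0.67 [0.448 0.009 0.013] [310. 288.]
carrier0 0.54 [0.447 0.191 0.01 ] [255. 289.]
carrier0 0.49 [ 0.449 -0.183  0.011] [367. 287.]
jar 0.65 [0.467 0.083 0.069] [286. 282.]
dish 0.67 [0.728 0.299 0.011] [224. 208.]
eyepiece 0.58 [ 0.755 -0.3    0.073] [401. 194.]
eyepiece 0.57 [0.798 0.035 0.037] [301. 185.]
eyepiece 0.34 [0.561 0.517 0.098] [149. 253.]
bottle 0.93 [0.561 0.516 0.093] [150. 253.]
screwdriver 0.58 [0.415 0.528 0.02 ] [152. 300.]
tray 0.9 [ 0.583 -0.558  0.005] [475. 246.]
tray 0.6 [ 0.641 -0.055  0.02 ] [328. 231.]
case 0.9 [0.798 0.035 0.035] [301. 185.]
scene [ 1.409 -0.178  0.973] -0.03665510347868285
rocker 0.78 [0.469 0.38  0.1  ] [435. 182.]
control 0.67 [0.502 0.361 0.085] [432. 194.]
rack 0.73 [ 0.646 -0.055  0.028] [302. 262.]
bar 0.78 [ 0.599 -0.051  0.113] [300. 228.]
bar 0.46 [0.716 0.304 0.014] [435. 267.]
mat 0.93 [ 0.517 -0.372  0.003] [185. 248.]
carrier0 0.89 [ 0.466 -0.19   0.024] [247. 222.]
carrier0 0.81 [0.466 0.01  0.02 ] [313. 215.]
carrier0 0.81 [0.453 0.183 0.036] [368. 202.]
carrier0 0.8 [ 0.461 -0.107  0.019] [275. 219.]
jar 0.91 [0.48  0.084 0.055] [339. 207.]
dish 0.67 [0.718 0.303 0.013] [435. 268.]
eyepiece 0.96 [ 0.777 -0.306  0.071] [207. 307.]
bottle 0.89 [0.579 0.518 0.082] [492. 206.]
screwdriver 0.54 [0.416 0.532 0.027] [469. 183.]
screwdriver 0.38 [0.466 0.008 0.019] [313. 215.]
tray 0.81 [ 0.581 -0.559  0.009] [115. 273.]
case 0.83 [0.817 0.033 0.042] [349. 306.]
```

Run:
```python
import cv2
a=cv2.imread("pics/top0.png")[150:350,120:520];cv2.imwrite("pics/top0c.png",cv2.resize(a,(800,400),interpolation=cv2.INTER_CUBIC))
a=cv2.imread("pics/scene0.png")[130:350,150:550];cv2.imwrite("pics/scene0c.png",cv2.resize(a,(800,440),interpolation=cv2.INTER_CUBIC))
```

```text
(no output)
```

View pics/top0c.png

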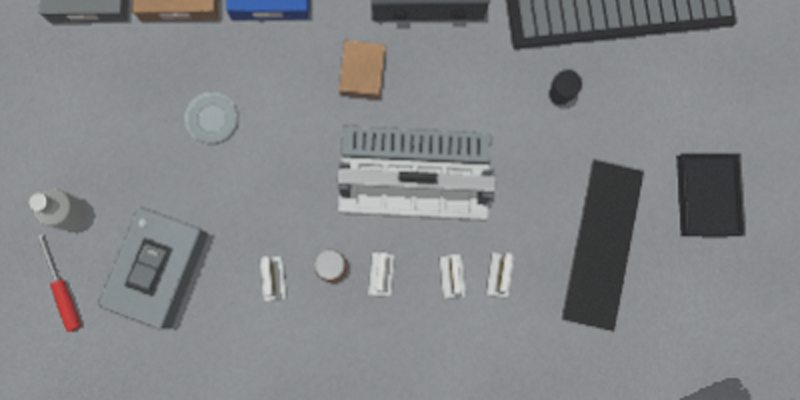

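View pics/scene0c.png

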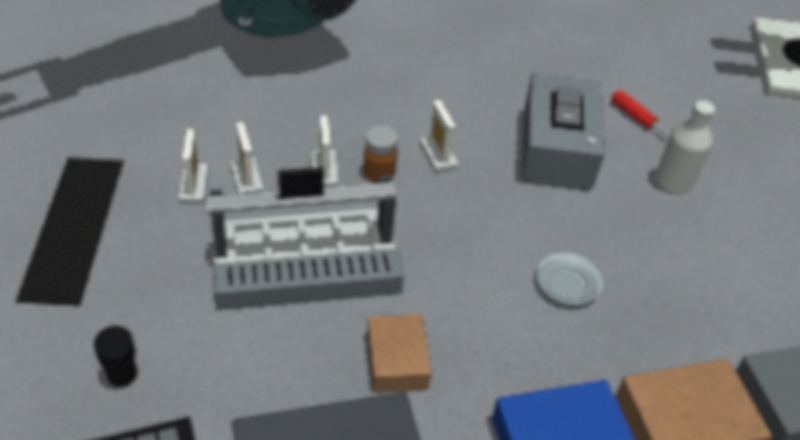

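The top crop shows the four upright carriers at (272,278), (381,273), (452,275) and (500,275). The jar is at (330,266), the rack and bar at (415,180), the mat at (603,245) and the box at (153,268). The scene view agrees. Next I'll get the poses from the point clouds.

Run:
```python
from h import *
f=np.load("top0.npz");T=f["W"];C=f["color"]
S=np.load("scene0.npz")["W"]
def rect(W,x,y,z,n,col=None):
    m=(W[...,0]>x[0])&(W[...,0]<x[1])&(W[...,1]>y[0])&(W[...,1]<y[1])&(W[...,2]>z[0])&(W[...,2]<z[1])
    if col is not None: m&=col
    q=W[m]
    if len(q)<4: print(n,len(q));return
    (c,s,a)=cv2.minAreaRect(q[:,:2].astype(np.float32)*1000)
    print(n,len(q),np.round(c),np.round(s),round(a,1),"z",np.round(np.median(q[:,2]),4),"mean",np.round(q[:,:2].mean(0)*1000))
rect(T,(.3,.6),(.25,.49),(.07,.086),"boxtop")
rect(T,(.4,.55),(.3,.45),(.087,.12),"rocker")
rect(T,(.5,.7),(-.2,.1),(.1,.12),"bar")
rect(T,(.5,.7),(-.2,.1),(.125,.2),"handle")
rect(T,(.5,.7),(-.2,.1),(.012,.03),"rackbase")
rect(T,(.5,.8),(-.2,.1),(.033,.055),"blower")
rect(T,(.35,.65),(-.5,-.26),(-.02,.02),"mat",C.max(-1)<60)
for W,k in((T,"T"),(S,"S")):
  for y in(-.19,-.108,.009,.19):
    rect(W,(.39,.51),(y-.035,y+.035),(.008,.1),k+"carrier")
rect(T,(.4,.52),(.045,.12),(.03,.1),"jar")
```

```text
boxtop 1583 [467. 375.] [113. 171.] 69.3 z 0.0793 mean [466. 373.]
rocker 258 [462. 370.] [ 85. 141.] 69.9 z 0.0944 mean [465. 375.]
bar 563 [598. -50.] [247.  43.] 86.7 z 0.1074 mean [597. -49.]
handle 88 [598. -50.] [56. 10.] 86.6 z 0.1538 mean [597. -49.]
rackbase 737 [599. -49.] [250.  95.] 86.7 z 0.0195 mean [597. -49.]
blower 1327 [685. -48.] [259. 217.] 86.3 z 0.0411 mean [688. -35.]
mat 2001 [ 500. -370.] [ 86. 274.] 76.1 z 0.0029 mean [ 498. -370.]
Tcarrier 233 [ 446. -188.] [96. 63.] 1.2 z 0.0186 mean [ 451. -186.]
Tcarrier 231 [ 441. -108.] [49. 91.] 77.1 z 0.0176 mean [ 448. -108.]
Tcarrier 224 [454.   8.] [ 36. 113.] 83.5 z 0.0153 mean [454.   8.]
Tcarrier 239 [451. 192.] [ 58. 115.] 82.2 z 0.0178 mean [449. 185.]
Scarrier 338 [ 453. -185.] [45. 70.] 80.6 z 0.0285 mean [ 459. -188.]
Scarrier 293 [ 450. -113.] [74. 39.] 0.5 z 0.0213 mean [ 457. -111.]
Scarrier 231 [442.  15.] [95. 50.] 1.1 z 0.0252 mean [461.   7.]
Scarrier 396 [439. 184.] [95. 52.] 12.7 z 0.0413 mean [456. 183.]
jar 197 [467.  89.] [47. 48.] 44.7 z 0.074 mean [466.  89.]
```

```bash
cat >> h.py <<'E'
from scipy.spatial.transform import Rotation as Ro
def st():
    s=ctrl.read_state();R=Ro.from_euler("xyz",s["orientation"]).as_matrix()
    ya=np.degrees(np.arctan2(R[1,1],R[0,1])); tilt=Ro.align_vectors([[0,0,-1]],[R[:,2]])[0].as_rotvec(degrees=True)
    print("t",round(s["time_s"],1),"pos",np.round(np.array(s["position"])*1000,1),"closing-axis deg",round(ya,1),"tilt fix",np.round(tilt,1),"q6",round(s["joint_pos"][5],2),"F",np.round(s["force"],1),"gap",round(s["finger_gap"]*1000,1),"gf",round(s["gripper_force"],1))
    return np.array(s["position"])*1000,ya
def to(x,y,z,a=None):
    p,ya=st(); d=np.array([x,y,z])-p
    w=0 if a is None else (a-ya+90)%180-90
    print("delta",np.round(d,1),"turn z",round(w,1),"or",round(w-180*np.sign(w),1))
E
python3 - <<'E'
from h import *
W=np.load("top0.npz")["W"]
u=np.array([np.cos(np.radians(-20.7)),np.sin(np.radians(-20.7))]);n=np.array([-u[1],u[0]])
d=W[...,:2]-np.array([.467,.375]);s=d@u;l=d@n
for a in np.arange(-.04,.045,.01):
    m=(abs(s-a)<.005)&(abs(l)<.014);print(round(a,3),np.round(np.median(W[m][:,2])*1000,1),m.sum())
to(446,383,150,69.3)
E
```

```text
-0.04 81.5 29
-0.03 99.4 27
-0.02 99.9 29
-0.01 96.6 28
0.0 94.9 28
0.01 92.8 29
0.02 89.6 28
0.03 87.7 27
0.04 80.1 28
t 1.4 pos [ 228.2 -500.5  239.4] closing-axis deg -65.5 tilt fix [0. 0. 0.] q6 -0.1 F [-0.4 -0.   0.4] gap 85.3 gf 0.0
delta [217.8 883.5 -89.4] turn z -45.2 or 134.8
```

Call:
drive_tool(
  plan=[
    [10,40,0,0,0,6.5,0],
    [10,40,0,0,0,6.5,0],
    [10,40,0,0,0,6.5,0],
    [10,40,0,0,0,6.5,0],
    [10,40,0,0,0,6.5,0],
    [10,40,0,0,0,6.5,0],
    [10,40,0,0,0,6.5,0],
    [10,40,0,0,0,6.5,0],
    [10,40,0,0,0,6.5,0],
    [10,40,0,0,0,6.5,0],
    [10,40,0,0,0,6.5,0],
    [10,40,0,0,0,6.5,0],
    [10,40,0,0,0,6.5,0],
    [10,40,0,0,0,6.5,0],
    [10,40,0,0,0,6.5,0],
    [10,40,0,0,0,6.5,0],
    [10,40,0,0,0,6.5,0],
    [10,40,0,0,0,6.5,0],
    [10,40,0,0,0,6.5,0],
    [10,40,0,0,0,6.5,0],
  ],
  force=40,
)

```text
time_s: 3.4
position: [0.4283, 0.3014, 0.2395]
orientation: [3.141, 0.0, 2.702]
force: [0.4, -1.3, -0.1]
finger_gap: 0.0002
gripper_force: 0.0
```

Call:
drive_tool(
  plan=[
    [6,28,0,0,0,2,0],
    [6,28,-20,0,0,2,0],
    [6,27,-20,0,0,1,0],
    [0,0,-25,0,0,0,0],
    [0,0,-25,0,0,0,0],
    [0,0,-20,0,0,0,0],
    [0,0,0,0,0,0,0],
    [0,0,0,0,0,0,0],
  ],
)

```text
time_s: 4.2
position: [0.4462, 0.3825, 0.1295]
orientation: [-3.141, -0.0, 2.784]
force: [-0.0, 0.2, -0.2]
finger_gap: 0.0002
gripper_force: 0.0
```

```bash
python3 -c "
from h import *
to(446,383,99,69.3)"
```

```text
t 4.2 pos [446.2 382.5 129.5] closing-axis deg 69.5 tilt fix [ 0. -0.  0.] q6 -0.6 F [-0.   0.2 -0.2] gap 0.2 gf 0.0
delta [ -0.2   0.5 -30.5] turn z -0.2 or 179.8
```

Call:
drive_tool(
  plan=[
    [0,0,-15,0,0,0,0],
    [0,0,-5,0,0,0,0],
    [0,0,-4,0,0,0,0],
    [0,0,-4,0,0,0,0],
    [0,0,-4,0,0,0,0],
    [0,0,0,0,0,0,0],
    [0,0,0,0,0,0,0],
  ],
)

```text
time_s: 4.9
position: [0.4466, 0.3828, 0.0998]
orientation: [3.14, 0.001, 2.784]
force: [-2.9, -1.9, 10.1]
finger_gap: -0.0002
gripper_force: 4.8
```

Call:
drive_tool(
  plan=[
    [0,0,20,0,0,0,0],
    [0,0,40,0,0,0,30],
    [0,0,40,0,0,0,30],
    [-10,-40,40,0,0,0,30],
    [-10,-40,0,0,0,0,30],
    [0,-40,0,0,0,0,30],
    [0,0,0,0,0,0,30],
  ],
)

```text
time_s: 5.6
position: [0.4277, 0.2641, 0.2328]
orientation: [-3.141, 0.002, 2.779]
force: [0.4, 1.5, -0.4]
finger_gap: 0.0301
gripper_force: 0.0
```

```bash
python3 -c "
from h import *
p=ctrl.grab_frame('top');W=cloud(p)
u=np.array([np.cos(np.radians(-20.7)),np.sin(np.radians(-20.7))]);n=np.array([-u[1],u[0]])
d=W[...,:2]-np.array([.467,.375]);s=d@u;l=d@n
for a in (-.02,0,.02):
    m=(abs(s-a)<.005)&(abs(l)<.014);print(a,np.round(np.median(W[m][:,2])*1000,1))
# 4 carriers: unchanged?
T=np.load('top0.npz')['W'];print([d['p'] and np.round(world(p,d['xyz']),3) for d in ctrl.recognise(p,'carrier0')[:4]])
to(598,-50,250,-3.3)"
```

```text
-0.02 nan
0 nan
0.02 nan
[array([0.442, 0.188, 0.01 ]), array([0.453, 0.008, 0.013]), array([ 0.449, -0.108,  0.015]), array([ 0.452, -0.185,  0.015])]
t 5.7 pos [427.7 267.2 232.2] closing-axis deg 69.4 tilt fix [-0.  0.  0.] q6 -0.77 F [-0.3  0.1 -0.6] gap 30.0 gf 0.0
delta [ 170.3 -317.2   17.8] turn z -72.7 or 107.3
  return _methods._mean(a, axis=axis, dtype=dtype,
  ret = ret.dtype.type(ret / rcount)
```

Call:
drive_tool(
  plan=[
    [14,-26.5,4,0,0,-6,40],
    [14,-26.5,4,0,0,-6,40],
    [14,-26.5,4,0,0,-6,40],
    [14,-26.5,4,0,0,-6,40],
    [14,-26.5,4,0,0,-6,40],
    [14,-26.5,4,0,0,-6,40],
    [14,-26.5,4,0,0,-6,40],
    [14,-26.5,4,0,0,-6,40],
    [14,-26.5,4,0,0,-6,40],
    [14,-26.5,4,0,0,-6,40],
    [14,-26.5,4,0,0,-6,40],
    [14,-26.5,4,0,0,-6,40],
    [0,0,0,0,0,0,40],
    [0,0,0,0,0,0,40],
  ],
)

```text
time_s: 7.1
position: [0.5962, -0.0497, 0.279]
orientation: [-3.14, -0.001, 1.529]
force: [0.2, 0.2, -0.1]
finger_gap: 0.0399
gripper_force: 0.0
```

```bash
python3 -c "
from h import *
p=ctrl.grab_frame('top');W=cloud(p)
u=np.array([np.cos(np.radians(-20.7)),np.sin(np.radians(-20.7))]);n=np.array([-u[1],u[0]])
d=W[...,:2]-np.array([.467,.375]);s=d@u;l=d@n
for a in (-.02,0,.02):
    m=(abs(s-a)<.005)&(abs(l)<.014);print(a,np.round(np.median(W[m][:,2])*1000,1))
p=ctrl.grab_frame('wrist');save(p,'w1');W=cloud(p)
s=ctrl.read_state();print('cam',-p['R'].T@p['t'])
m=(W[...,2]>.125)&(W[...,2]<.2)&(abs(W[...,0]-.6)<.06)
q=W[m];print(len(q));
if len(q): print(cv2.minAreaRect((q[:,:2]*1000).astype(np.float32)),np.percentile(q[:,2],[5,50,95]))
m=(W[...,2]>.1)&(W[...,2]<.109)&(abs(W[...,0]-.6)<.06)
q=W[m];print(len(q));
if len(q): print(cv2.minAreaRect((q[:,:2]*1000).astype(np.float32)))
to(598,-50,250,-3.3)"
```

```text
-0.02 90.0
0 95.2
0.02 98.7
cam [0.59890449 0.01934137 0.41371918]
1015
((598.5501098632812, -50.3167839050293), (60.445064544677734, 10.005814552307129), 86.31920623779297) [0.15019579 0.15552015 0.15671842]
6097
((598.7477416992188, -50.649391174316406), (250.40464782714844, 43.781558990478516), 86.12239837646484)
t 7.2 pos [595.5 -48.9 279.5] closing-axis deg -2.4 tilt fix [-0.  -0.1  0. ] q6 -0.14 F [-0.2  0.3 -0.6] gap 40.1 gf 0.0
delta [  2.5  -1.1 -29.5] turn z -0.9 or 179.1
```

View pics/w1.png

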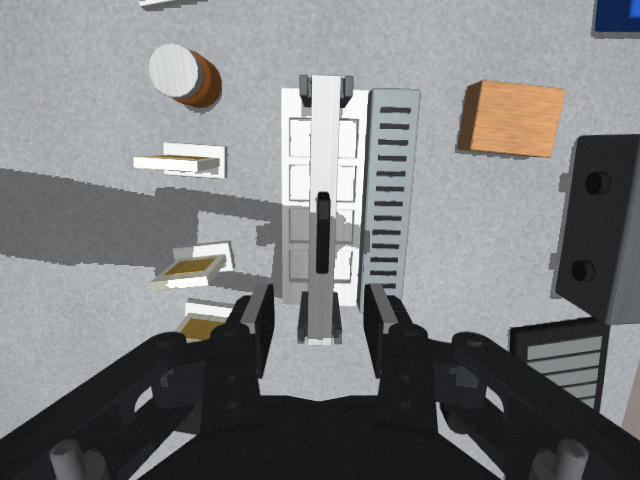

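Call:
drive_tool(
  plan=[
    [3,-1.5,-30,0,0,-1.5,40],
    [0,0,-30,0,0,0,40],
    [0,0,-30,0,0,0,40],
    [0,0,-30,0,0,0,40],
    [0,0,-17,0,0,0,40],
    [0,0,-10,0,0,0,40],
    [0,0,0,0,0,0,40],
    [0,0,0,0,0,0,5],
    [0,0,0,0,0,0,5],
    [0,0,0,0,0,0,5],
    [0,0,0,0,0,0,5],
    [0,0,0,0,0,0,5],
  ],
  force=60,
)

```text
time_s: 8.4
position: [0.5994, -0.0517, 0.1351]
orientation: [3.138, -0.0, 1.501]
force: [-1.4, 0.7, 6.2]
finger_gap: 0.0094
gripper_force: 60.5
```

```bash
python3 -c "
from h import *
to(598.5,-50.5,132,-3.7)"
```

```text
t 8.4 pos [599.4 -51.7 135.1] closing-axis deg -4.0 tilt fix [0.  0.2 0. ] q6 -0.11 F [-1.4  0.7  6.2] gap 9.4 gf 60.5
delta [-0.9  1.2 -3.1] turn z 0.3 or -179.7
```

Call:
drive_tool(
  plan=[
    [0,0,15,0,0,0,5],
    [0,0,25,0,0,0,5],
    [0,0,40,0,0,0,5],
    [-5.9,-18.7,40,0,0,-5.9,5],
    [-5.9,-18.7,0,0,0,-5.9,5],
    [-5.9,-18.7,0,0,0,-5.9,5],
    [-5.9,-18.7,0,0,0,-5.9,5],
    [-5.9,-18.7,0,0,0,-5.9,5],
    [-5.9,-18.7,0,0,0,-5.9,5],
    [-5.9,-18.7,0,0,0,-5.9,5],
    [-5.9,-18.7,0,0,0,-5.9,5],
    [-5.9,-18.7,0,0,0,-5.9,5],
    [-5.9,-18.7,0,0,0,-5.9,5],
    [-5.9,-18.7,0,0,0,-5.9,5],
    [-5.9,-18.7,0,0,0,-5.9,5],
    [-5.9,-18.7,0,0,0,-5.9,5],
    [-5.9,-18.7,0,0,0,-5.9,5],
    [-5.9,-18.7,0,0,0,-5.9,5],
    [-5.9,-18.7,0,0,0,-5.9,5],
    [-5.9,-18.7,0,0,0,-5.9,5],
  ],
)

```text
time_s: 10.4
position: [0.4973, -0.3703, 0.2523]
orientation: [-3.141, 0.002, -0.254]
force: [0.1, -0.4, -3.6]
finger_gap: 0.009
gripper_force: 59.3
```

```bash
python3 -c "
from h import *
to(500,-370,38,-104)
p=ctrl.grab_frame('wrist');W=cloud(p)
m=(W[...,2]<.02)&(abs(W[...,0]-.5)<.16)&(abs(W[...,1]+.37)<.1)&(p['color'].max(-1)<60)
q=W[m];print(len(q),cv2.minAreaRect((q[:,:2]*1000).astype(np.float32)))"
```

```text
t 10.4 pos [ 497.3 -370.3  252.3] closing-axis deg -104.6 tilt fix [-0.1 -0.1  0. ] q6 1.09 F [ 0.1 -0.4 -3.6] gap 9.0 gf 59.3
delta [   2.7    0.3 -214.3] turn z 0.6 or -179.4
6236 ((516.2637329101562, -372.6081237792969), (89.29458618164062, 247.3116912841797), 75.95832824707031)
```

Call:
drive_tool(
  plan=[
    [2,0,-30,0,0,0,5],
    [0,0,-40,0,0,0,5],
    [0,0,-40,0,0,0,5],
    [0,0,-40,0,0,0,5],
    [0,0,-30,0,0,0,5],
    [0,0,-15,0,0,0,5],
    [0,0,-12,0,0,0,5],
    [0,0,-4,0,0,0,5],
    [0,0,-3,0,0,0,5],
    [0,0,0,0,0,0,5],
    [0,0,0,0,0,0,5],
  ],
)

```text
time_s: 11.55
position: [0.5009, -0.3703, 0.0408]
orientation: [3.14, -0.003, -0.249]
force: [0.1, 0.9, -2.8]
finger_gap: 0.0088
gripper_force: 59.2
```

```bash
python3 -c "
from h import *
st()"
```

```text
t 11.6 pos [ 500.9 -370.3   40.8] closing-axis deg -104.3 tilt fix [0.1 0.1 0. ] q6 1.09 F [ 0.1  0.9 -2.8] gap 8.8 gf 59.2
```

Call:
drive_tool(
  plan=[
    [0,0,-2,0,0,0,5],
    [0,0,-2,0,0,0,5],
    [0,0,0,0,0,0,5],
    [0,0,0,0,0,0,30],
    [0,0,0,0,0,0,30],
    [0,0,0,0,0,0,30],
    [0,0,0,0,0,0,30],
    [0,0,40,0,0,0,30],
    [0,0,40,0,0,0,30],
    [-10,30,40,0,0,1.4,30],
    [-10,30,40,0,0,1.4,30],
    [-10,30,40,0,0,1.4,30],
    [-10,30,40,0,0,1.4,30],
    [-10,30,20,0,0,1.4,30],
    [-10,30,0,0,0,1.4,30],
    [-10,30,0,0,0,1.4,30],
    [-10,30,0,0,0,1.4,30],
    [-10,30,0,0,0,1.4,30],
    [-10,30,0,0,0,1.4,30],
  ],
)

```text
time_s: 13.45
position: [0.4003, -0.0709, 0.292]
orientation: [3.142, -0.0, -0.004]
force: [-0.0, 0.6, -0.0]
finger_gap: 0.0303
gripper_force: 0.0
```

```bash
python3 -c "
from h import *
to(450,-186,100,-90)
p=ctrl.grab_frame('wrist');save(p,'w2');W=cloud(p);np.save('w2.npy',W)
for d in ctrl.recognise(p,'carrier0')[:6]: w=world(p,d['xyz']);print(round(d['p'],2),np.round(w,3),np.round(pix(p,w)))
# rack base fit
m=(W[...,2]>.015)&(W[...,2]<.023)&(abs(W[...,0]-.6)<.06)&(abs(W[...,1]+.05)<.15)
print('rack',cv2.minAreaRect((W[m][:,:2]*1000).astype(np.float32)))
for y in (-.186,-.108,.008,.188):
  for z0,z1 in((.01,.017),(.08,.1)):
    m=(W[...,2]>z0)&(W[...,2]<z1)&(abs(W[...,0]-.45)<.06)&(abs(W[...,1]-y)<.035)
    q=W[m]; print(y,z1,m.sum(), len(q)>4 and cv2.minAreaRect((q[:,:2]*1000).astype(np.float32)))
"
```

```text
t 13.4 pos [400.3 -70.9 292. ] closing-axis deg -90.2 tilt fix [0. 0. 0.] q6 1.26 F [-0.   0.6 -0. ] gap 30.3 gf 0.0
delta [  49.7 -115.1 -192. ] turn z 0.2 or -179.8
0.95 [ 0.455 -0.107  0.026] [351. 156.]
0.61 [0.451 0.187 0.053] [ 78. 164.]
0.61 [ 0.449 -0.185  0.05 ] [425. 163.]
0.56 [0.458 0.005 0.049] [247. 155.]
rack ((586.6353149414062, -48.21641540527344), (250.70944213867188, 69.63032531738281), 86.30738067626953)
-0.186 0.017 846 ((451.3959045410156, -187.20156860351562), (31.912288665771484, 70.9446029663086), 81.19432830810547)
-0.186 0.1 863 ((451.13897705078125, -189.53929138183594), (11.160284996032715, 60.8919563293457), 79.29061889648438)
-0.108 0.017 928 ((450.32818603515625, -110.42061614990234), (69.29573822021484, 36.292266845703125), 4.065278053283691)
-0.108 0.1 711 ((450.1907653808594, -110.26913452148438), (59.23976135253906, 10.22471809387207), 3.9103188514709473)
0.008 0.017 815 ((455.59478759765625, 7.27619743347168), (35.00541687011719, 70.28312683105469), 85.26042175292969)
0.008 0.1 780 ((455.3355712890625, 8.068543434143066), (10.593502044677734, 60.46718978881836), 82.62864685058594)
0.188 0.017 939 ((450.917724609375, 187.47804260253906), (69.5776596069336, 36.82158660888672), 5.227136611938477)
0.188 0.1 984 ((450.877685546875, 188.352783203125), (59.21205520629883, 12.787349700927734), 6.141396522521973)
```

View pics/w2.png

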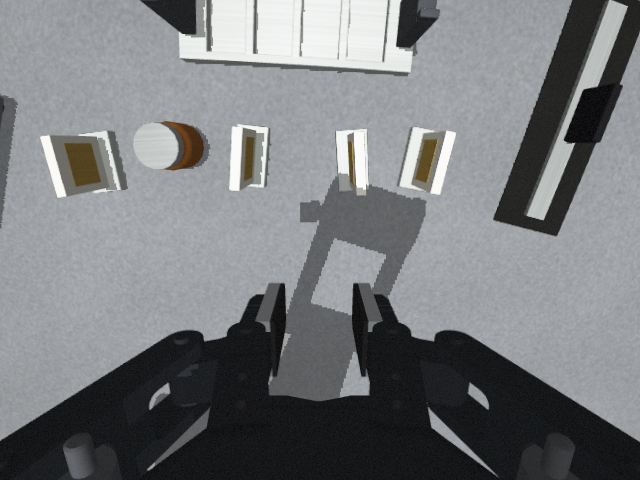

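Call:
drive_tool(
  plan=[
    [26,5,-8,0,0,-0.7,30],
    [26,5,-8,0,0,-0.7,30],
    [26,5,-8,0,0,-0.7,30],
    [26,5,-8,0,0,-0.7,30],
    [26,5,-8,0,0,-0.7,30],
    [0,0,0,0,0,0,30],
    [0,0,0,0,0,0,30],
    [0,0,0,0,0,0,30],
  ],
)

```text
time_s: 14.35
position: [0.5307, -0.0476, 0.2524]
orientation: [3.141, -0.0, -0.067]
force: [-0.7, -0.9, -0.2]
finger_gap: 0.0304
gripper_force: 0.0
```

```bash
python3 -c "
from h import *
to(451,-189,65,-100)
p=ctrl.grab_frame('wrist');save(p,'w3');W=cloud(p);np.save('w3.npy',W)
X=W[...,0];Y=W[...,1];Z=W[...,2]
a=(abs(X-.6)<.08)&(abs(Y+.05)<.15)
c,s,_=r=cv2.minAreaRect((W[a&(Z>.016)&(Z<.023)&(X<.655)][:,:2]*1000).astype(np.float32));print('rack',r)
fl=a&(Z<.010)&(Z>.001)&(abs(X-.6)<.045)&(abs(Y+.05)<.1)
n,L,S,C=cv2.connectedComponentsWithStats(cv2.erode(fl.astype(np.uint8),np.ones((3,3))))
for i in range(1,n):
    if S[i,4]>200: print('pocket',S[i,4],cv2.minAreaRect((W[L==i][:,:2]*1000).astype(np.float32)))
q=W[a&(Z>.104)];print('posts',len(q))
for s_ in(-1,1):
    k=q[(q[:,1]+.05)*s_>0]; print(len(k) and cv2.minAreaRect((k[:,:2]*1000).astype(np.float32)))
"
```

```text
t 14.3 pos [530.7 -47.6 252.4] closing-axis deg -93.8 tilt fix [0. 0. 0.] q6 1.44 F [-0.7 -0.9 -0.2] gap 30.4 gf 0.0
delta [ -79.7 -141.4 -187.4] turn z -6.2 or 173.8
rack ((599.3692626953125, -49.20912170410156), (250.8275146484375, 93.85545349121094), 86.49445343017578)
pocket 2445 ((603.5197143554688, 27.7789306640625), (38.24539566040039, 74.81336975097656), 85.89376068115234)
pocket 2529 ((600.5553588867188, -23.17746925354004), (39.205074310302734, 73.61005401611328), 86.50186920166016)
pocket 2519 ((597.6019287109375, -74.31593322753906), (39.10135269165039, 72.6574478149414), 86.27335357666016)
pocket 2439 ((593.8571166992188, -125.52459716796875), (38.55522537231445, 73.81871032714844), 86.41632843017578)
posts 71107
((562.445068359375, -119.26339721679688), (47.58647155761719, 142.55686950683594), 31.830835342407227)
((569.0545043945312, 22.487289428710938), (149.8069305419922, 50.60654067993164), 52.37213134765625)
```

View pics/w3.png

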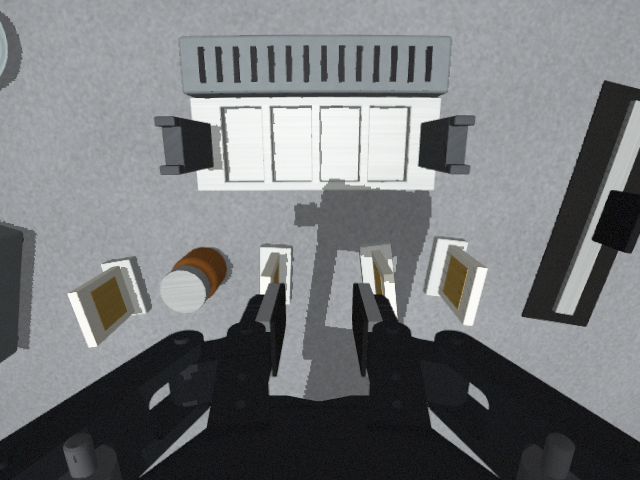

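Call:
drive_tool(
  plan=[
    [-20,-35,0,0,0,-1.6,30],
    [-20,-35,0,0,0,-1.6,30],
    [-20,-35,0,0,0,-1.6,30],
    [-20,-36,-20,0,0,-1.4,30],
    [0,0,-40,0,0,0,30],
    [0,0,-40,0,0,0,30],
    [0,0,-40,0,0,0,30],
    [0,0,-30,0,0,0,30],
    [0,0,-17,0,0,0,30],
    [0,0,0,0,0,0,30],
    [0,0,0,0,0,0,30],
    [0,0,0,0,0,0,4],
    [0,0,0,0,0,0,4],
    [0,0,0,0,0,0,4],
    [0,0,0,0,0,0,4],
  ],
  force=35,
)

```text
time_s: 15.9
position: [0.4521, -0.1889, 0.0672]
orientation: [3.14, -0.004, -0.174]
force: [-0.8, -0.3, 6.7]
finger_gap: 0.0095
gripper_force: 39.0
```

```bash
python3 -c "
from h import *
to(594.3,-123.9,160,-93.6)"
```

```text
t 15.9 pos [ 452.1 -188.9   67.2] closing-axis deg -100.0 tilt fix [0.1 0.2 0. ] q6 1.23 F [-0.8 -0.3  6.7] gap 9.5 gf 39.0
delta [142.2  65.   92.8] turn z 6.4 or -173.6
```

Call:
drive_tool(
  plan=[
    [0,0,15,0,0,0,4],
    [0,0,35,0,0,0,4],
    [0,0,40,0,0,0,4],
    [0,0,35,0,0,0,4],
    [24,11,0,0,0,1.1,4],
    [24,11,0,0,0,1.1,4],
    [24,11,0,0,0,1.1,4],
    [24,11,0,0,0,1.1,4],
    [24,11,0,0,0,1,4],
    [23,10,0,0,0,1,4],
    [0,0,-30,0,0,0,4],
    [0,0,-30,0,0,0,4],
    [0,0,-27,0,0,0,4],
    [0,0,0,0,0,0,4],
    [0,0,0,0,0,0,4],
  ],
)

```text
time_s: 17.4
position: [0.5936, -0.1228, 0.1026]
orientation: [-3.141, 0.002, -0.063]
force: [0.2, -0.4, -0.9]
finger_gap: 0.0094
gripper_force: 37.6
```

```bash
python3 -c "
from h import *
to(595.2,-123.9,72,-93.6)
p=ctrl.grab_frame('wrist');save(p,'w4');W=cloud(p)
X=W[...,0];Y=W[...,1];Z=W[...,2]
m=(abs(X-.6)<.06)&(abs(Y+.124)<.03)&(Z>.04)&(Z<.06);print(m.sum())
if m.sum()>9: print(cv2.minAreaRect((W[m][:,:2]*1000).astype(np.float32)),np.median(Z[m]))"
```

```text
t 17.4 pos [ 593.6 -122.8  102.6] closing-axis deg -93.6 tilt fix [-0.  -0.1  0. ] q6 1.34 F [ 0.2 -0.4 -0.9] gap 9.4 gf 37.6
delta [  1.6  -1.1 -30.6] turn z -0.0 or 180.0
7024
((615.268310546875, -124.01417541503906), (59.96455764770508, 89.43006134033203), 89.99651336669922) 0.0436341519943234
```

View pics/w4.png

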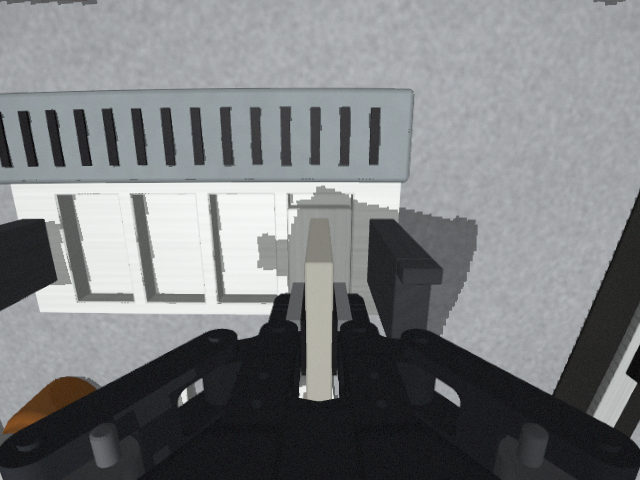

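Call:
drive_tool(
  plan=[
    [1.5,-1,0,0,0,0,4],
    [0,0,-8,0,0,0,4],
    [0,0,-6,0,0,0,4],
    [0,0,-5,0,0,0,4],
    [0,0,-4,0,0,0,4],
    [0,0,-4,0,0,0,4],
    [0,0,-3,0,0,0,4],
    [0,0,0,0,0,0,4],
    [0,0,0,0,0,0,4],
  ],
)

```text
time_s: 18.35
position: [0.5955, -0.124, 0.0731]
orientation: [3.142, -0.0, -0.063]
force: [-0.5, 0.3, -2.5]
finger_gap: 0.0098
gripper_force: 37.7
```

```bash
python3 -c "
from h import *
to(595.2,-123.9,72,-93.6)"
```

```text
t 18.4 pos [ 595.5 -124.    73.1] closing-axis deg -93.6 tilt fix [0. 0. 0.] q6 1.33 F [-0.5  0.3 -2.5] gap 9.8 gf 37.7
delta [-0.3  0.1 -1.1] turn z -0.0 or 180.0
```

Call:
drive_tool(
  plan=[
    [0,0,-1.5,0,0,0,4],
    [0,0,0,0,0,0,4],
    [0,0,0,0,0,0,24],
    [0,0,0,0,0,0,24],
    [0,0,0,0,0,0,24],
    [0,0,15,0,0,0,24],
    [0,0,35,0,0,0,24],
    [0,0,40,0,0,0,24],
    [0,0,40,0,0,0,24],
    [-39,3,10,0,0,1.5,30],
    [-39,3,10,0,0,1.5,30],
    [-39,3,10,0,0,1.5,30],
    [-39,3,10,0,0,1.5,30],
    [-39,3,0,0,0,1.5,30],
    [0,0,0,0,0,0,30],
  ],
)

```text
time_s: 19.85
position: [0.3973, -0.1084, 0.2435]
orientation: [3.14, -0.002, 0.067]
force: [0.9, -0.2, 0.5]
finger_gap: 0.0294
gripper_force: 0.0
```

```bash
cat >> h.py <<'E'
def look():
    p=ctrl.grab_frame('wrist');W=cloud(p);X=W[...,0];Y=W[...,1];Z=W[...,2]
    cam=-p["R"].T@p["t"]
    k=((Z>.082)&(Z<.105)&(p["color"].min(-1)>60)&(abs(Y)<.32)&(X>.33)&(X<.68)).astype(np.uint8)
    n,L,S,C=cv2.connectedComponentsWithStats(k)
    for i in range(1,n):
        if S[i,4]>150:
            c,s,a=cv2.minAreaRect((W[L==i][:,:2]*1000).astype(np.float32))
            if s[0]<s[1]: a-=90
            print("top",S[i,4],np.round(c,1),np.round(s,1),"long axis",round(a,1),"z",np.round(np.median(Z[L==i]),4))
    return p,W
E
python3 -c "
from h import *
to(450,-110,66,-86)
p,W=look();save(p,'w5')"
```

```text
t 19.9 pos [ 397.3 -108.4  243.5] closing-axis deg -86.1 tilt fix [0.1 0.1 0. ] q6 1.1 F [ 0.9 -0.2  0.5] gap 29.4 gf 0.0
delta [  52.7   -1.6 -177.5] turn z 0.1 or -179.9
top 172 [ 567.4 -122. ] [10.4  6. ] long axis 82.0 z 0.0937
top 1108 [455.5   8.2] [11.1 60.1] long axis -6.9 z 0.0894
top 929 [ 450.  -110.3] [58.7  9.9] long axis 3.9 z 0.0898
```

Call:
drive_tool(
  plan=[
    [27,-1,0,0,0,0,30],
    [26,-1,-20,0,0,0,30],
    [0,0,-40,0,0,0,30],
    [0,0,-40,0,0,0,30],
    [0,0,-40,0,0,0,30],
    [0,0,-22,0,0,0,30],
    [0,0,-15.5,0,0,0,30],
    [0,0,0,0,0,0,30],
    [0,0,0,0,0,0,4],
    [0,0,0,0,0,0,4],
    [0,0,0,0,0,0,4],
    [0,0,0,0,0,0,4],
  ],
)

```text
time_s: 21.1
position: [0.4542, -0.1112, 0.0651]
orientation: [3.141, -0.002, 0.068]
force: [-0.1, -0.0, 0.8]
finger_gap: 0.0093
gripper_force: 38.1
```

```bash
python3 -c "
from h import *
to(597.4,-74,190,-93.6)"
```

```text
t 21.1 pos [ 454.2 -111.2   65.1] closing-axis deg -86.1 tilt fix [0.  0.1 0. ] q6 1.14 F [-0.1 -0.   0.8] gap 9.3 gf 38.1
delta [143.2  37.2 124.9] turn z -7.5 or 172.5
```

Call:
drive_tool(
  plan=[
    [0,0,15,0,0,0,4],
    [0,0,30,0,0,0,4],
    [0,0,35,0,0,0,4],
    [0,0,30,0,0,0,4],
    [24.5,6,0,0,0,-1.25,4],
    [24.5,6,0,0,0,-1.25,4],
    [24.5,6,0,0,0,-1.25,4],
    [24.5,6,0,0,0,-1.25,4],
    [24.5,6,0,0,0,-1.25,4],
    [24.5,7,0,0,0,-1.25,4],
    [0,0,-30,0,0,0,4],
    [0,0,-25,0,0,0,4],
    [0,0,-22,0,0,0,4],
    [0,0,0,0,0,0,4],
    [0,0,0,0,0,0,4],
    [0,0,0,0,0,0,4],
  ],
)

```text
time_s: 22.7
position: [0.6016, -0.0743, 0.0992]
orientation: [3.141, -0.004, -0.063]
force: [0.3, 0.7, -0.4]
finger_gap: 0.0094
gripper_force: 37.8
```

```bash
python3 -c "
from h import *
to(601.6,-74.3,70,-93.6)"
```

```text
t 22.7 pos [601.6 -74.3  99.2] closing-axis deg -93.6 tilt fix [0.  0.2 0. ] q6 1.42 F [ 0.3  0.7 -0.4] gap 9.4 gf 37.8
delta [  0.   -0.  -29.2] turn z -0.0 or 180.0
```

Call:
drive_tool(
  plan=[
    [0,0,-8,0,0,0,4],
    [0,0,-6,0,0,0,4],
    [0,0,-5,0,0,0,4],
    [0,0,-4,0,0,0,4],
    [0,0,-3,0,0,0,4],
    [0,0,-3,0,0,0,4],
    [0,0,0,0,0,0,4],
    [0,0,0,0,0,0,4],
  ],
)

```text
time_s: 23.5
position: [0.6007, -0.0739, 0.0701]
orientation: [3.141, -0.001, -0.063]
force: [-3.3, 0.9, 5.6]
finger_gap: 0.0091
gripper_force: 39.0
```

Call:
drive_tool(
  plan=[
    [0,0,0,0,0,0,24],
    [0,0,0,0,0,0,24],
    [0,0,0,0,0,0,24],
    [0,0,15,0,0,0,24],
    [0,0,35,0,0,0,24],
    [0,0,40,0,0,0,24],
    [0,0,40,0,0,0,24],
    [-33,14,7,0,0,-0.5,30],
    [-33,14,7,0,0,-0.5,30],
    [-33,14,7,0,0,-0.5,30],
    [-33,14,7,0,0,-0.5,30],
    [-33,14,7,0,0,-0.5,30],
    [-33,12,7,0,0,-0.5,30],
    [0,0,0,0,0,0,30],
    [0,0,0,0,0,0,30],
    [0,0,0,0,0,0,30],
  ],
)

```text
time_s: 25.1
position: [0.4031, 0.0077, 0.2403]
orientation: [3.141, -0.001, -0.115]
force: [0.3, 0.1, -0.8]
finger_gap: 0.03
gripper_force: 0.0
```

```bash
python3 -c "
from h import *
to(455.5,8.2,66,-97)
p,W=look();save(p,'w6')"
```

```text
t 25.1 pos [403.1   7.7 240.3] closing-axis deg -96.6 tilt fix [0. 0. 0.] q6 1.56 F [ 0.3  0.1 -0.8] gap 30.0 gf 0.0
delta [  52.4    0.5 -174.3] turn z -0.4 or 179.6
top 921 [455.6   8.6] [ 9.6 58.9] long axis -6.7 z 0.0897
top 1172 [450.7 188.7] [60.3 11.8] long axis 5.1 z 0.0892
```

Call:
drive_tool(
  plan=[
    [26,0.5,0,0,0,0,30],
    [26.5,0,-20,0,0,0,30],
    [0,0,-40,0,0,0,30],
    [0,0,-40,0,0,0,30],
    [0,0,-40,0,0,0,30],
    [0,0,-20,0,0,0,30],
    [0,0,-14,0,0,0,30],
    [0,0,0,0,0,0,30],
    [0,0,0,0,0,0,4],
    [0,0,0,0,0,0,4],
    [0,0,0,0,0,0,4],
    [0,0,0,0,0,0,4],
  ],
)

```text
time_s: 26.35
position: [0.4553, 0.0084, 0.0666]
orientation: [3.142, -0.001, -0.115]
force: [0.7, -0.7, -1.9]
finger_gap: 0.0094
gripper_force: 37.5
```

```bash
python3 -c "
from h import *
to(600.6,-24,180,-93.6)"
```

```text
t 26.4 pos [455.3   8.4  66.6] closing-axis deg -96.6 tilt fix [0.  0.1 0. ] q6 1.58 F [ 0.7 -0.7 -1.9] gap 9.4 gf 37.5
delta [145.3 -32.4 113.4] turn z 3.0 or -177.0
```

Call:
drive_tool(
  plan=[
    [0,0,15,0,0,0,4],
    [0,0,30,0,0,0,4],
    [0,0,35,0,0,0,4],
    [0,0,30,0,0,0,4],
    [24,-5.4,0,0,0,0.5,4],
    [24,-5.4,0,0,0,0.5,4],
    [24,-5.4,0,0,0,0.5,4],
    [24,-5.4,0,0,0,0.5,4],
    [24,-5.4,0,0,0,0.5,4],
    [24.5,-5.4,0,0,0,0.5,4],
    [0,0,-30,0,0,0,4],
    [0,0,-25,0,0,0,4],
    [0,0,-22,0,0,0,4],
    [0,0,0,0,0,0,4],
    [0,0,0,0,0,0,4],
    [0,0,0,0,0,0,4],
  ],
)

```text
time_s: 27.95
position: [0.6006, -0.024, 0.1012]
orientation: [3.141, -0.004, -0.063]
force: [0.3, -0.0, -0.7]
finger_gap: 0.0092
gripper_force: 37.2
```

```bash
python3 -c "
from h import *
to(600.2,-24,71.6,-93.6)"
```

```text
t 27.9 pos [600.6 -24.  101.2] closing-axis deg -93.6 tilt fix [0.  0.2 0. ] q6 1.5 F [ 0.3 -0.  -0.7] gap 9.2 gf 37.2
delta [ -0.4   0.  -29.6] turn z -0.0 or 180.0
```

Call:
drive_tool(
  plan=[
    [0,0,-8,0,0,0,4],
    [0,0,-6,0,0,0,4],
    [0,0,-5,0,0,0,4],
    [0,0,-4,0,0,0,4],
    [0,0,-3.5,0,0,0,4],
    [0,0,-3,0,0,0,4],
    [0,0,0,0,0,0,4],
    [0,0,0,0,0,0,4],
  ],
)

```text
time_s: 28.75
position: [0.5997, -0.0239, 0.0716]
orientation: [3.141, -0.001, -0.063]
force: [-3.6, 0.3, 6.3]
finger_gap: 0.0095
gripper_force: 38.4
```

Call:
drive_tool(
  plan=[
    [0,0,0,0,0,0,24],
    [0,0,0,0,0,0,24],
    [0,0,0,0,0,0,24],
    [0,0,15,0,0,0,24],
    [0,0,35,0,0,0,24],
    [0,0,40,0,0,0,24],
    [0,0,40,0,0,0,24],
    [-25,26.5,5,0,0,1.1,30],
    [-25,26.5,5,0,0,1.1,30],
    [-25,26.5,5,0,0,1.1,30],
    [-25,26.5,5,0,0,1.1,30],
    [-25,26.5,5,0,0,1.1,30],
    [-25,26.5,5,0,0,1.1,30],
    [-25,26.5,5,0,0,1.1,30],
    [-25,26.5,5,0,0,1.1,30],
    [0,0,0,0,0,0,30],
    [0,0,0,0,0,0,30],
    [0,0,0,0,0,0,30],
  ],
)

```text
time_s: 30.55
position: [0.3999, 0.1876, 0.2399]
orientation: [3.141, -0.001, 0.09]
force: [-0.5, -0.9, -0.9]
finger_gap: 0.0301
gripper_force: 0.0
```

```bash
python3 -c "
from h import *
to(450.7,188.5,66,-84.6)
p,W=look();save(p,'w7')"
```

```text
t 30.6 pos [399.9 187.6 239.9] closing-axis deg -84.8 tilt fix [0. 0. 0.] q6 1.79 F [-0.5 -0.9 -0.9] gap 30.1 gf 0.0
delta [  50.8    0.9 -173.9] turn z 0.2 or -179.8
top 939 [583.4 -22.3] [12.  29.1] long axis -3.5 z 0.0935
top 911 [451.3 189.4] [58.8  9.6] long axis 5.5 z 0.0898
```

Call:
drive_tool(
  plan=[
    [26,1,0,0,0,0.3,30],
    [25,0.5,-20,0,0,0,30],
    [0,0,-40,0,0,0,30],
    [0,0,-40,0,0,0,30],
    [0,0,-40,0,0,0,30],
    [0,0,-20,0,0,0,30],
    [0,0,-14,0,0,0,30],
    [0,0,0,0,0,0,30],
    [0,0,0,0,0,0,4],
    [0,0,0,0,0,0,4],
    [0,0,0,0,0,0,4],
    [0,0,0,0,0,0,4],
  ],
)

```text
time_s: 31.8
position: [0.4516, 0.1898, 0.067]
orientation: [-3.141, -0.003, 0.096]
force: [-0.4, -0.2, 0.7]
finger_gap: 0.0097
gripper_force: 38.2
```

```bash
python3 -c "
from h import *
to(603,26,180,-93.6)"
```

```text
t 31.8 pos [451.6 189.8  67. ] closing-axis deg -84.5 tilt fix [-0.   0.2  0. ] q6 1.76 F [-0.4 -0.2  0.7] gap 9.7 gf 38.2
delta [ 151.4 -163.8  113. ] turn z -9.1 or 170.9
```

Call:
drive_tool(
  plan=[
    [0,0,20,0,0,0,4],
    [0,0,35,0,0,0,4],
    [0,0,40,0,0,0,4],
    [0,0,30,0,0,0,4],
    [25.2,-27.3,0,0,0,-1.5,4],
    [25.2,-27.3,0,0,0,-1.5,4],
    [25.2,-27.3,0,0,0,-1.5,4],
    [25.2,-27.3,0,0,0,-1.5,4],
    [25.2,-27.3,0,0,0,-1.5,4],
    [25.2,-27.3,0,0,0,-1.6,4],
    [0,0,0,0,0,0,4],
    [0,0,-30,0,0,0,4],
    [0,0,-35,0,0,0,4],
    [0,0,-25,0,0,0,4],
    [0,0,0,0,0,0,4],
    [0,0,0,0,0,0,4],
    [0,0,0,0,0,0,4],
  ],
)

```text
time_s: 33.5
position: [0.6029, 0.0261, 0.1031]
orientation: [-3.142, -0.004, -0.062]
force: [0.5, 0.6, -1.7]
finger_gap: 0.0093
gripper_force: 37.6
```

```bash
python3 -c "
from h import *
to(603.3,26,72,-93.6)"
```

```text
t 33.5 pos [602.9  26.1 103.1] closing-axis deg -93.6 tilt fix [0.  0.2 0. ] q6 1.58 F [ 0.5  0.6 -1.7] gap 9.3 gf 37.6
delta [  0.4  -0.1 -31.1] turn z -0.0 or 180.0
```

Call:
drive_tool(
  plan=[
    [0,0,-9,0,0,0,4],
    [0,0,-7,0,0,0,4],
    [0,0,-5,0,0,0,4],
    [0,0,-4,0,0,0,4],
    [0,0,-3.5,0,0,0,4],
    [0,0,-3,0,0,0,4],
    [0,0,0,0,0,0,4],
    [0,0,0,0,0,0,4],
  ],
)

```text
time_s: 34.3
position: [0.6023, 0.0256, 0.0721]
orientation: [3.141, -0.002, -0.063]
force: [-3.3, 0.1, 9.0]
finger_gap: 0.0091
gripper_force: 39.3
```

Call:
drive_tool(
  plan=[
    [0,0,0,0,0,0,24],
    [0,0,0,0,0,0,24],
    [0,0,0,0,0,0,24],
    [0,0,15,0,0,0,24],
    [0,0,35,0,0,0,24],
    [0,0,40,0,0,0,24],
    [0,0,40,0,0,0,24],
    [-30,-24,30,0,0,0,30],
    [-30,-24,25,0,0,0,30],
    [-30,-24,0,0,0,0,30],
    [0,0,0,0,0,0,30],
    [0,0,0,0,0,0,30],
    [0,0,0,0,0,0,30],
  ],
)

```text
time_s: 35.6
position: [0.5118, -0.0457, 0.2536]
orientation: [-3.141, 0.001, -0.062]
force: [-0.7, -0.4, -0.3]
finger_gap: 0.0303
gripper_force: 0.0
```

```bash
python3 -c "
from h import *
to(500,-370,250,-104)
p,W=look();save(p,'w8')
X=W[...,0];Y=W[...,1];Z=W[...,2]
for c in((603.7,25.9),(600.6,-24),(597.4,-74),(594.3,-123.9)):
    m=(abs(X*1000-c[0])<45)&(abs(Y*1000-c[1])<22)&(Z>.014)&(Z<.03); print(c,'foot/rim z',np.round(np.percentile(Z[m],[10,50,90]),4))"
```

```text
t 35.6 pos [511.8 -45.7 253.6] closing-axis deg -93.6 tilt fix [-0.  -0.1  0. ] q6 1.43 F [-0.7 -0.4 -0.3] gap 30.3 gf 0.0
delta [ -11.8 -324.3   -3.6] turn z -10.4 or 169.6
top 1186 [ 594.8 -123.8] [10.7 59.8] long axis -3.8 z 0.0945
top 1046 [599.3 -23.6] [10.3 59.7] long axis -3.5 z 0.0946
top 1018 [596.2 -73.5] [10.3 59.6] long axis -4.0 z 0.0947
top 1213 [601.   25.5] [10.9 59.9] long axis -3.2 z 0.0944
top 759 [606.   65.4] [16.1 30.5] long axis -4.6 z 0.0996
top 757 [ 591.4 -162.7] [16.7 30.3] long axis -4.9 z 0.0999
(603.7, 25.9) foot/rim z [0.0178 0.0191 0.0206]
(600.6, -24) foot/rim z [0.0178 0.0191 0.0203]
(597.4, -74) foot/rim z [0.0177 0.0191 0.0204]
(594.3, -123.9) foot/rim z [0.0178 0.0192 0.0208]
```

View pics/w8.png

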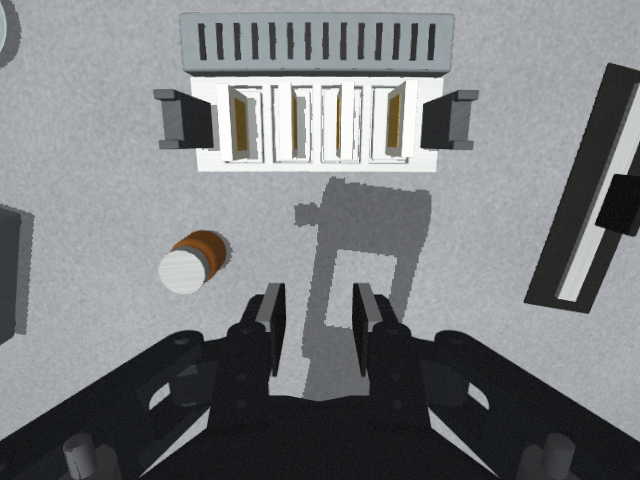

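Call:
drive_tool(
  plan=[
    [-1.2,-36,0,0,0,-1.2,40],
    [-1.2,-36,0,0,0,-1.2,40],
    [-1.2,-36,0,0,0,-1.2,40],
    [-1.2,-36,0,0,0,-1.2,40],
    [-1.2,-36,0,0,0,-1.2,40],
    [-1.2,-36,0,0,0,-1.2,40],
    [-1.2,-36,0,0,0,-1.2,40],
    [-1.2,-36,0,0,0,-1.2,40],
    [-1.2,-36,0,0,0,-1.1,40],
    [0,0,0,0,0,0,40],
    [0,0,0,0,0,0,40],
    [0,0,0,0,0,0,40],
  ],
)

```text
time_s: 36.85
position: [0.5016, -0.369, 0.2535]
orientation: [-3.141, 0.001, -0.248]
force: [-0.2, -1.2, -0.5]
finger_gap: 0.0399
gripper_force: 0.0
```

```bash
python3 -c "
from h import *
to(500.9,-370.3,37,-104.3)
p=ctrl.grab_frame('wrist');W=cloud(p);X=W[...,0];Y=W[...,1];Z=W[...,2]
g=(abs(X-.5)<.16)&(abs(Y+.37)<.08)
for a,b in((.03,.07),(.007,.016)):
  q=W[g&(Z>a)&(Z<b)];print(len(q),cv2.minAreaRect((q[:,:2]*1000).astype(np.float32)),np.median(q[:,2]))"
```

```text
t 36.9 pos [ 501.6 -369.   253.5] closing-axis deg -104.2 tilt fix [-0.1 -0.   0. ] q6 1.09 F [-0.2 -1.2 -0.5] gap 39.9 gf 0.0
delta [  -0.7   -1.3 -216.5] turn z -0.1 or 179.9
676 ((502.75421142578125, -370.5972595214844), (9.931037902832031, 59.09960174560547), 75.77793884277344) 0.05844585949622496
4206 ((502.3779296875, -370.61285400390625), (24.08595085144043, 248.45364379882812), 75.68321990966797) 0.010751641295941578
```

Call:
drive_tool(
  plan=[
    [1,-1.5,-30,0,0,0,40],
    [0,0,-40,0,0,0,40],
    [0,0,-40,0,0,0,40],
    [0,0,-40,0,0,0,40],
    [0,0,-35,0,0,0,40],
    [0,0,-20,0,0,0,40],
    [0,0,-10,0,0,0,40],
    [0,0,0,0,0,0,40],
    [0,0,0,0,0,0,40],
    [0,0,0,0,0,0,5],
    [0,0,0,0,0,0,5],
    [0,0,0,0,0,0,5],
    [0,0,0,0,0,0,5],
    [0,0,0,0,0,0,5],
  ],
  force=60,
)

```text
time_s: 38.3
position: [0.5027, -0.3724, 0.0409]
orientation: [3.14, -0.003, -0.249]
force: [-0.4, 0.8, 5.1]
finger_gap: 0.0088
gripper_force: 62.3
```

```bash
python3 -c "
from h import *
to(598.7,-49,240,-3.8)"
```

```text
t 38.3 pos [ 502.7 -372.4   40.9] closing-axis deg -104.3 tilt fix [0.1 0.1 0. ] q6 1.09 F [-0.4  0.8  5.1] gap 8.8 gf 62.3
delta [ 96.  323.4 199.1] turn z -79.5 or 100.5
```

Call:
drive_tool(
  plan=[
    [0,0,20,0,0,0,5],
    [0,0,40,0,0,0,5],
    [0,0,45,0,0,0,5],
    [5.65,19,45,0,0,5.9,5],
    [5.65,19,40,0,0,5.9,5],
    [5.65,19,15,0,0,5.9,5],
    [5.65,19,0,0,0,5.9,5],
    [5.65,19,0,0,0,5.9,5],
    [5.65,19,0,0,0,5.9,5],
    [5.65,19,0,0,0,5.9,5],
    [5.65,19,0,0,0,5.9,5],
    [5.65,19,0,0,0,5.9,5],
    [5.65,19,0,0,0,5.9,5],
    [5.65,19,0,0,0,5.9,5],
    [5.65,19,0,0,0,5.9,5],
    [5.65,19,0,0,0,5.9,5],
    [5.65,19,0,0,0,5.9,5],
    [5.65,19,0,0,0,5.9,5],
    [5.65,19,0,0,0,5.9,5],
    [5.65,19,0,0,0,5.9,5],
  ],
)

```text
time_s: 40.3
position: [0.5974, -0.0479, 0.2421]
orientation: [-3.138, -0.0, 1.505]
force: [0.1, -0.2, -3.1]
finger_gap: 0.0089
gripper_force: 61.0
```

Call:
drive_tool(
  plan=[
    [0,0,-20,0,0,0,5],
    [0,0,0,0,0,0,5],
    [0,0,0,0,0,0,5],
    [0,0,0,0,0,0,5],
  ],
)

```text
time_s: 40.7
position: [0.5979, -0.0492, 0.2242]
orientation: [-3.142, 0.0, 1.5]
force: [-0.0, -0.8, -2.8]
finger_gap: 0.0087
gripper_force: 60.9
```

```bash
python3 -c "
from h import *
to(598.7,-49,138,-3.8)
p=ctrl.grab_frame('wrist');W=cloud(p);X=W[...,0];Y=W[...,1];Z=W[...,2]
g=(abs(X-.6)<.05)&(Y>-.08)&(Y<.12)
q=W[g&(Z>.19)&(Z<.213)];c=cv2.minAreaRect((q[:,:2]*1000).astype(np.float32));print('bar',len(q),c,np.median(q[:,2]))
q=q[:,:2]*1000;o=np.array([598.7,-48.7]);u=np.array([np.cos(np.radians(86.3)),np.sin(np.radians(86.3))]);s=(q-o)@u;l=(q-o)@[u[1],-u[0]]
print('far end along',np.percentile(s,99.5),'lateral',[round(float(np.mean(np.percentile(l[abs(s-k)<8],[2,98]))),1) for k in(50,80,110)])
st=W[g&(Z>.095)&(Z<.103)&(Y>.05)];print('saddle',len(st),cv2.minAreaRect((st[:,:2]*1000).astype(np.float32)))"
```

```text
t 40.7 pos [597.9 -49.2 224.2] closing-axis deg -4.0 tilt fix [ 0. -0.  0.] q6 -0.11 F [-0.  -0.8 -2.8] gap 8.7 gf 60.9
delta [  0.8   0.2 -86.2] turn z 0.2 or -179.8
bar 12881 ((602.0737915039062, 13.166175842285156), (123.28108978271484, 24.51005744934082), 86.07357788085938) 0.19390363379680078
far end along 122.63835945204443 lateral [-0.8, -0.6, -0.3]
saddle 13 ((605.6404418945312, 57.41112518310547), (0.3979783058166504, 43.20911407470703), 86.29737091064453)
```

Call:
drive_tool(
  plan=[
    [0.7,1,-20,0,0,0.2,5],
    [0,0,-30,0,0,0,5],
    [0,0,-20,0,0,0,5],
    [0,0,-6,0,0,0,5],
    [0,0,-4,0,0,0,5],
    [0,0,-3,0,0,0,5],
    [0,0,-2,0,0,0,5],
    [0,0,-1.5,0,0,0,5],
    [0,0,0,0,0,0,5],
    [0,0,0,0,0,0,5],
  ],
)

```text
time_s: 41.75
position: [0.5989, -0.0477, 0.1381]
orientation: [3.14, 0.0, 1.505]
force: [1.2, -0.4, -2.9]
finger_gap: 0.0091
gripper_force: 60.9
```

```bash
python3 -c "
from h import *
to(598.7,-49,138,-3.8)"
```

```text
t 41.8 pos [598.9 -47.7 138.1] closing-axis deg -3.8 tilt fix [0.  0.1 0. ] q6 -0.11 F [ 1.2 -0.4 -2.9] gap 9.1 gf 60.9
delta [-0.2 -1.3 -0.1] turn z -0.0 or 180.0
```

Call:
drive_tool(
  plan=[
    [0,0,-1,0,0,0,5],
    [0,0,-1,0,0,0,5],
    [0,0,-1,0,0,0,5],
    [0,0,0,0,0,0,5],
    [0,0,0,0,0,0,5],
  ],
)

```text
time_s: 42.25
position: [0.599, -0.0478, 0.1379]
orientation: [3.139, 0.0, 1.505]
force: [-3.8, -0.1, 7.9]
finger_gap: 0.0085
gripper_force: 62.6
```

Bar seated with upward contact; release, back off and look.

Call:
drive_tool(
  plan=[
    [0,0,0,0,0,0,34],
    [0,0,0,0,0,0,34],
    [0,0,0,0,0,0,34],
    [0,0,0,0,0,0,34],
    [0,0,20,0,0,0,34],
    [0,0,40,0,0,0,34],
    [0,0,40,0,0,0,34],
    [0,0,40,0,0,0,34],
    [0,0,0,0,0,0,34],
    [0,0,0,0,0,0,34],
    [0,0,0,0,0,0,34],
  ],
)

```text
time_s: 43.35
position: [0.5981, -0.0476, 0.2726]
orientation: [-3.139, -0.0, 1.505]
force: [0.5, 0.7, -0.1]
finger_gap: 0.0341
gripper_force: 0.0
```

```bash
python3 -c "
from h import *
to(488,367,160,69.3)
p=ctrl.grab_frame('wrist');save(p,'w9');W=cloud(p);X=W[...,0];Y=W[...,1];Z=W[...,2]
g=(abs(X-.6)<.05)&(abs(Y+.05)<.14)
q=W[g&(Z>.1035)&(Z<.1105)];print(len(q),cv2.minAreaRect((q[:,:2]*1000).astype(np.float32)),np.median(q[:,2]))
for a,b in((-.16,-.1),(.0,.06)): k=q[(q[:,1]>a)&(q[:,1]<b)];print(np.median(k[:,2]))
q=W[g&(Z>.13)&(Z<.17)];print(len(q),cv2.minAreaRect((q[:,:2]*1000).astype(np.float32)),np.median(q[:,2]))
p=ctrl.grab_frame('top');W=cloud(p)
q=W[(abs(W[...,0]-.467)<.12)&(abs(W[...,1]-.375)<.12)&(W[...,2]>.075)&(W[...,2]<.084)];print('box',cv2.minAreaRect((q[:,:2]*1000).astype(np.float32)))
"
```

```text
t 43.4 pos [598.1 -47.6 272.6] closing-axis deg -3.8 tilt fix [-0.  -0.2  0. ] q6 -0.11 F [ 0.5  0.7 -0.1] gap 34.1 gf 0.0
delta [-110.1  414.6 -112.6] turn z 73.1 or -106.9
6504 ((598.7770385742188, -48.39807891845703), (249.68113708496094, 44.01421356201172), 86.50470733642578) 0.10781819828582069
0.1078857109287986
0.10781741775516554
1063 ((598.9594116210938, -48.044227600097656), (59.10102844238281, 10.000274658203125), 86.36707305908203) 0.15551224863821997
box ((466.6765441894531, 374.9141845703125), (111.27298736572266, 170.1888427734375), 69.26116180419922)
```

View pics/w9.png

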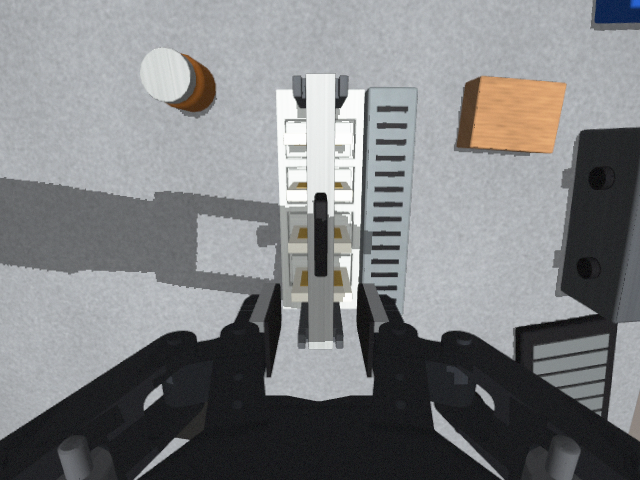

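Call:
drive_tool(
  plan=[
    [-8.5,32,0,0,0,5.6,0],
    [-8.5,32,0,0,0,5.6,0],
    [-8.5,32,0,0,0,5.6,0],
    [-8.5,32,-10,0,0,5.6,0],
    [-8.5,32,-10,0,0,5.6,0],
    [-8.5,32,-10,0,0,5.6,0],
    [-8.5,32,-10,0,0,5.6,0],
    [-8.5,32,-10,0,0,5.6,0],
    [-8.5,32,-10,0,0,5.6,0],
    [-8.5,32,-10,0,0,5.6,0],
    [-8.5,32,-20,0,0,5.6,0],
    [-8.5,32,-20,0,0,5.6,0],
    [-8.5,31,-20,0,0,5.9,0],
    [0,0,-12,0,0,0,0],
    [0,0,0,0,0,0,0],
    [0,0,0,0,0,0,0],
    [0,0,0,0,0,0,0],
  ],
)

```text
time_s: 45.15
position: [0.4891, 0.3666, 0.1336]
orientation: [3.14, 0.001, 2.779]
force: [0.4, -0.3, -0.2]
finger_gap: 0.0
gripper_force: 0.0
```

```bash
python3 -c "
from h import *
to(487.5,367,98,69.3)"
```

```text
t 45.1 pos [489.1 366.6 133.6] closing-axis deg 69.2 tilt fix [-0.   0.1  0. ] q6 -0.66 F [ 0.4 -0.3 -0.2] gap 0.0 gf 0.0
delta [ -1.6   0.4 -35.6] turn z 0.1 or -179.9
```

Press down 36 mm, then retreat clear of everything.

Call:
drive_tool(
  plan=[
    [-1,0,-18,0,0,0,0],
    [0,0,-6,0,0,0,0],
    [0,0,-4,0,0,0,0],
    [0,0,-4,0,0,0,0],
    [0,0,-4,0,0,0,0],
    [0,0,0,0,0,0,0],
    [0,0,0,0,0,0,0],
  ],
)

```text
time_s: 45.85
position: [0.4879, 0.3674, 0.0997]
orientation: [3.14, 0.002, 2.78]
force: [-3.1, -3.1, 9.9]
finger_gap: 0.0002
gripper_force: 4.7
```

Call:
drive_tool(
  plan=[
    [0,0,20,0,0,0,0],
    [0,0,40,0,0,0,0],
    [0,0,40,0,0,0,0],
    [-20,-35,30,0,0,0,0],
    [-30,-35,0,0,0,0,0],
    [-30,-35,0,0,0,0,0],
    [-30,-35,0,0,0,0,0],
    [-20,-35,0,0,0,0,0],
    [0,-35,0,0,0,0,0],
    [0,0,0,0,0,0,0],
    [0,0,0,0,0,0,0],
  ],
)

```text
time_s: 46.95
position: [0.3572, 0.1574, 0.2267]
orientation: [3.14, 0.0, 2.779]
force: [0.3, -0.4, -0.3]
finger_gap: 0.0003
gripper_force: 0.0
```

```bash
python3 -c "
from h import *
st()
for cam in('top','scene'):
  p=ctrl.grab_frame(cam);W=cloud(p);save(p,cam+'9')
  u=np.array([np.cos(np.radians(-20.7)),np.sin(np.radians(-20.7))]);n=np.array([-u[1],u[0]])
  d=W[...,:2]-np.array([.467,.375]);s=d@u;l=d@n
  for a in (-.02,0,.02):
    m=(abs(s-a)<.005)&(abs(l)<.014);print(cam,a,m.sum(),np.round(np.median(W[m][:,2])*1000,1) if m.sum() else '')
  g=(abs(W[...,0]-.6)<.05)&(abs(W[...,1]+.05)<.14);q=W[g&(W[...,2]>.13)];print('handle',len(q),np.round(q.mean(0),3) if len(q) else '')
"
```

```text
t 47.0 pos [357.2 157.4 226.7] closing-axis deg 69.2 tilt fix [-0.1  0.   0. ] q6 -0.94 F [ 0.3 -0.4 -0.3] gap 0.3 gf 0.0
top -0.02 28 98.8
top 0 29 95.0
top 0.02 27 90.2
handle 89 [ 0.597 -0.048  0.151]
scene -0.02 27 102.8
scene 0 23 98.7
scene 0.02 27 93.3
handle 236 [ 0.6   -0.051  0.148]
```

Rocker is on (front 98.8 mm, far 90.2 mm), everything in place, arm clear.

```bash
python3 -c "
from rig import ctrl
print(ctrl.sign_off())"
```

```text
the job is handed in; nothing more can be done
None
```

I handed the job in at about 47 s: dryer switched off, all four carriers seated in the rack, bar back level across both saddles and let go, dryer on again; the camera checks agreed, but the hand-in call gave no verdict.

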